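# Pull the clogged pre-filter from the bench fume extractor

### The job

The fume extractor's pre-filter is clogged: slide the thin white-framed filter in its front channel straight up and out by its top edge, and set it down in the open waste carton, standing or leaning on the carton's floor; lower it in, do not drop it from above. Leave the thick black main filter seated behind it, do not shift the extractor, and leave the other things on the bench where they are.

Things in the scene. Friction and masses are not known exactly. Their poses are not given: they have to be found in the camera images.
- extractor: Bench fume extractor: loose grey box on rubber feet, 200 mm deep (x) x 190 mm wide (y), flat top 148 mm above the bench, 2.6 kg. Origin: centre of its underside, on the bench. Intake with black frame at its -x face, round fan outlet at +x. Two upright slots along its y, open at the top, hold the filters; slot floors are 20 mm above the bench. Switch and 10 mm high knob on top of the fan end.
- prefilter: Clogged pre-filter: rigid flat panel, white frame with a plain 44 mm high top rail, dusty pleats below; 12 mm thick (x) x 150 mm wide (y) x 170 mm high (z), about 0.16 kg. Origin: centre of its lower edge. Stands loose in the front channel with 2.5 mm play before and behind, 3 mm at each end; its top edge is 42 mm above the extractor's top. Only its weight and light rubbing hold it.
- prefilter_mid (a point): Centre of the pre-filter panel, 85 mm above its lower edge.
- prefilter_top (a point): Middle of the pre-filter's top edge, 170 mm above its lower edge.
- channel (a point): Middle of the mouth of the front channel (17 mm by 156 mm), at the height of the extractor's flat top, 85 mm to -x of its origin; axes as the extractor's.
- mainfilter: The main filter, to be left alone: thick black panel, 24 mm thick (x) x 150 mm wide (y) x 134 mm high, about 0.34 kg, loose in the rear bay, its top 6 mm above the extractor's top. Between its front face and the pre-filter's back there are 52 mm. Origin: centre of its lower edge.
- carton: Open cardboard waste carton, cannot move: inside 130 mm (x) x 210 mm (y), walls and floor 4 mm, rim 115 mm above the bench, empty. Flaps folded down outside, reaching 40 mm out, no higher than 117 mm. Origin: centre of its underside. The 150 mm wide pre-filter fits in only with its width roughly along the carton's y, and then sticks out above the rim.
- multimeter: Bystander: grey multimeter lying flat, 150 x 78 x 42 mm, origin under its centre.
- spool: Bystander: spool of solder standing on its flange, 62 mm across, 44 mm high, origin under its centre.
- boardholder: Bystander: small green circuit board in a holder, 95 x 110 x 36 mm, origin under its centre.
- ironstand: Bystander: soldering-iron stand with its iron, base 150 x 85 mm, the iron's handle rising to about 190 mm, origin under the base's centre.
- jar: Bystander: glass jar with steel lid, 76 mm across, 105 mm high, origin under its centre.
- mug: Bystander: white mug, 82 mm across, 92 mm high, origin under its centre.
- screwdriver: Bystander: black-handled screwdriver lying flat, 190 mm long.
Things that resemble listed ones, but are neither listed nor needed, are in the scene too. What is shaped like the prefilter but yellow is not meant.

How it is judged:
By the outcome, as a careful person would: the job done as asked, in the order asked, and still so for the second after the job is handed in, with the robot touching nothing.
It also fails if it takes over 48 s, if anything falls off the work surface, if the arm or the gripper's body presses on something with over 40 N, if the wrist force passes 120 N, or if a joint passes its speed limit or range.

### The arm

A 6-joint arm with a two-finger parallel gripper is mounted at the origin on the work surface. World frame = base frame: x ahead of the robot, y to its left, z up, the work surface at z = 0. Lengths are in m, angles in rad, forces in N, time in s.
With the tool pointing down it reaches from about 0.3 to 0.875 m from the base axis. Payload 4.2 kg.
Tool frame: the origin (TCP) lies midway between the tips of the shut fingers; the grasp point (between the pads) lies 19 mm behind it; z points along the fingers, y is the direction in which the jaws open and shut (so a half turn about z gives the same grasp; the last joint's range is limited). The gripper opens to 85 mm and grips with 20 to 120 N. Pads are 22 mm wide; open, the fingers measure 114 mm over their backs; the gripper's body (76 mm by 85 mm) begins 54 mm behind the grasp point. The pads swing forward as they close: fully open they stand 13 mm farther back than shut.
Start: joints at [-1.121, 0.32, 1.565, -0, 1.257, -0.02], TCP at [0.26, -0.513, 0.231] pointing down, gripper open.
Joint ranges: [-3.11, 3.11], [-0.84, 2.01], [0.21, 2.61], [-1.34, 4.49], [0.05, 2.63], [-2.56, 2.56]. Speed limits (rad/s): [2.57, 2.57, 3.14, 3.14, 3.14, 3.14].

### API

Orientations are given as [roll, pitch, yaw] about the fixed x, y, z axes, in that order (R = Rz(yaw) Ry(pitch) Rx(roll)).
In Python, from cell import robot gives the robot as it stands.
- The arm moves only by the tool apply_moves, never from a script. Its arguments are lists of equal length, an entry for each row: "jaw": the finger opening in cm, from 0 to 8.54; "offset": the shift along the tool's x, y, z in cm, a list of three; "turn": the turn, a rotation vector about the tool's x, y, z in degrees, a list of three. A call has 1 to 10 rows; each row is the pose to reach, as a shift and turn from the pose measured when the call began, along the tool's axes at that moment; what a row does not reach only later rows make up. A row lasts 1/10 s, in which the tool goes at most 50 mm and 8.59 degrees, less where a joint would pass 70% of its speed; a pose out of reach is approached as far as the arm can. A call with a gripper value outside its range is refused whole. The fingers move at their own pace and stop on an object; "force" is the grip in N (left out, the last holds). Time passes only in rows, so rows that repeat a pose let the fingers close. It gives the time, the measured TCP pose, the force and the opening at its end, in the units of the state.
- robot.sense(): the state, without advancing time (a new reading comes with each control period).
- robot.snapshot(name): name is "side" or "top" or "wrist"; returns the picture (384x512x3 uint8, red, green, blue); there is no depth.
- robot.get_calibration(name): a dict with "fov_y" (degrees; the focal length in pixels is half the picture's height over the tangent of half this angle, whatever the lens; pixels are square), "cx", "cy" (the principal point, pixels), "k1" (the pictures are not rectified: a ray, as slopes to the right and down, at radius r is drawn at 1 + k1 r^2 times it, then the intrinsics apply), "origin" and "rotation" of the camera in the world. Camera axes: x right, y down, z forward; pixel columns grow to the right and rows downward; lengths in m; the calibration is good to about 2 mm. A picture is of the moment at which its call begins: read the wrist's pose just before it. get_calibration takes no time and is no camera call; for the wrist camera it gives the pose at the moment of the call.
- robot.close_job(): hands the job in, once; it reports no verdict.
The state is a dict: "t": time; "joints": joint angles; "joint_vel": joint speeds; "effort": joint torques, N m; "tcp_pos": TCP position; "eef_rot": TCP orientation; "force": force on the tool from outside, world axes, zero at the start; "moment": the same for the moment, N m; "gripper_width": opening from 0.0 (shut) to 1.0 (fully open).
Only numpy, scipy, OpenCV 4.12 (cv2) and the standard library are available. Lean on these libraries where they do the work, as an engineer would, in place of code of your own. Each camera call takes 0.05 s, during which the arm holds its last target.

## Working session

There is one attempt and no reset: what is moved stays moved. The work goes in short steps, Python scripts to look and compute and a tool call to move; the robot and the scene stay as the last step left them, time stands still between calls to the robot, and variables do not carry over. Pictures are saved under pics/ and viewed, and the job is handed in when it is done.

Besides the shell and the picture viewer there is one more tool, called after "Emit:" as a command line: name --argument value ..., lists and objects as JSON in quotes. apply_moves: Moves the arm, as the interface text tells. Its arguments: {"type":"object","properties":{"jaw":{"type":"array","items":{"type":"number"}},"offset":{"type":"array","items":{"type":"array","items":{"type":"number"}}},"turn":{"type":"array","items":{"type":"array","items":{"type":"number"}}},"force":{"type":"number"}},"required":["jaw","offset","turn"]}

```bash
mkdir -p pics; ls; python3 - <<'E'
from cell import robot
import cv2
s=robot.sense();print(s)
for n in ["side","top","wrist"]:
    c=robot.get_calibration(n);print(n,c)
    im=robot.snapshot(n);cv2.imwrite(f"pics/{n}0.png",cv2.cvtColor(im,cv2.COLOR_RGB2BGR))
E
```

```text
pics
{'t': 0.0, 'joints': array([-1.12097666e+00,  3.20285894e-01,  1.56569245e+00,  1.08787514e-06,
        1.25742600e+00, -2.00069028e-02]), 'joint_vel': array([ 0.00163147,  0.00036935,  0.00018748,  0.00071884, -0.00026262,
        0.0016086 ]), 'effort': array([-2.15460575e-03, -4.15526712e+01, -2.34161550e+01, -2.09831069e-04,
        8.29789380e-03, -4.74744425e-06]), 'tcp_pos': array([ 0.26010347, -0.51225361,  0.23048052]), 'eef_rot': array([-3.13978134e+00, -3.72780314e-05,  4.69826204e-01]), 'force': array([ 0.36542147, -0.06586297, -0.24763114]), 'moment': array([-0.00835895, -0.01399378, -0.020505  ]), 'gripper_width': 0.9999000541925505}
side {'fov_y': 54.85002140400218, 'cx': 259.7278613139354, 'cy': 192.2277544112479, 'k1': -0.005981597397866651, 'origin': array([0.02635031, 0.99113302, 0.98265896]), 'rotation': array([-2.2214191 ,  0.01375854, -2.75150824])}
top {'fov_y': 44.20679331223952, 'cx': 253.6335689866691, 'cy': 189.36612491712464, 'k1': -0.11276559842047945, 'origin': array([ 0.15789873, -0.02797652,  1.59905346]), 'rotation': array([-2.94616945e+00,  1.55789152e-03, -1.55080339e+00])}
wrist {'fov_y': 68.82144463293793, 'cx': 256.48764204135284, 'cy': 189.19529560257976, 'k1': -0.041973234491173315, 'origin': array([ 0.32590584, -0.48116384,  0.3745314 ]), 'rotation': array([ 2.85633705e+00,  1.47379882e-03, -1.10081608e+00])}
```

View pics/side0.png

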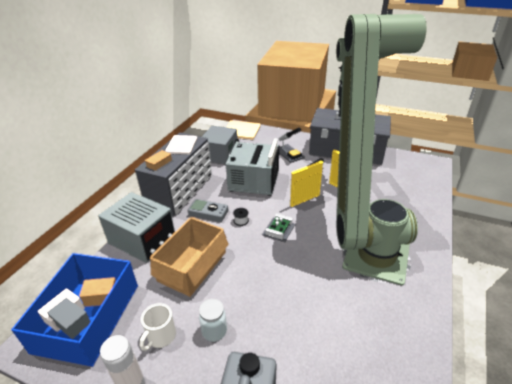

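View pics/top0.png

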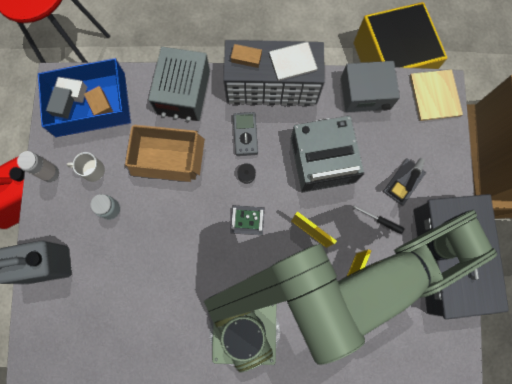

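View pics/wrist0.png

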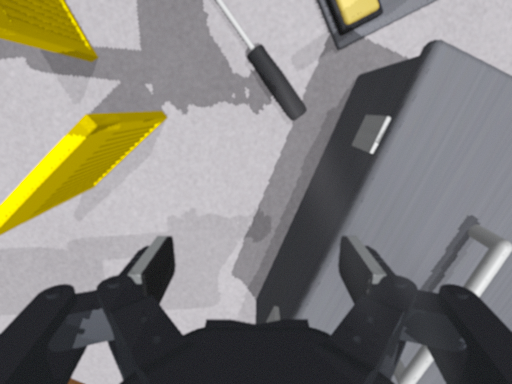

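```bash
python3 - <<'E'
import cv2
t=cv2.imread("pics/top0.png");s=cv2.imread("pics/side0.png")
cv2.imwrite("pics/c1.png",cv2.resize(t[105:255,280:400],None,fx=4,fy=4,interpolation=cv2.INTER_CUBIC))
cv2.imwrite("pics/c2.png",cv2.resize(s[120:220,210:350],None,fx=5,fy=5,interpolation=cv2.INTER_CUBIC))
cv2.imwrite("pics/c3.png",cv2.resize(t[110:200,110:220],None,fx=6,fy=6,interpolation=cv2.INTER_CUBIC))
E
```

```text
(no output)
```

View pics/c1.png

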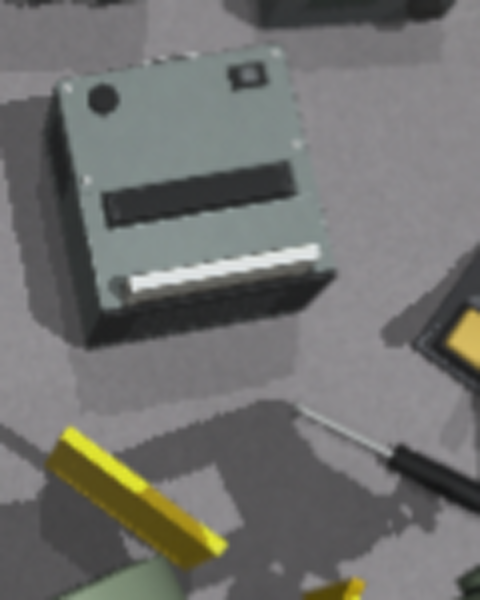

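View pics/c2.png

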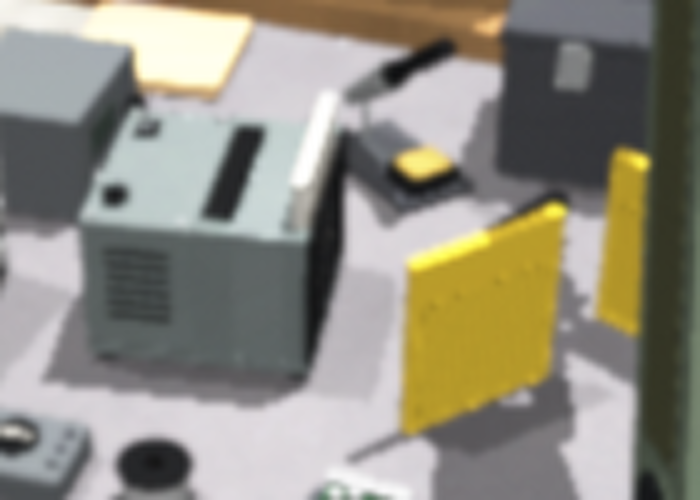

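View pics/c3.png

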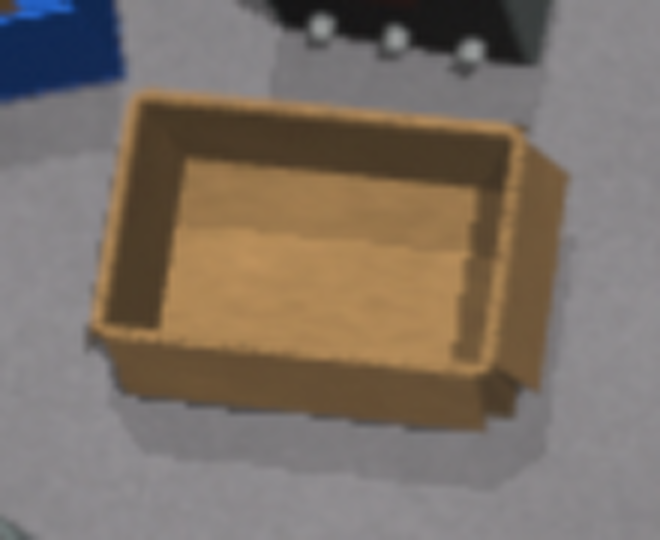

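```bash
cat > h.py <<'E'
import numpy as np,cv2
from scipy.spatial.transform import Rotation as Ro
def R_of(c):
    # rotation given as rpy (fixed xyz) 
    return Ro.from_euler('xyz',c['rotation']).as_matrix()
def K(c):
    f=192/np.tan(np.radians(c['fov_y'])/2);return np.array([[f,0,c['cx']],[0,f,c['cy']],[0,0,1.]])
def D(c): return np.array([c['k1'],0,0,0,0.])
def ray(c,uv):
    p=cv2.undistortPoints(np.array(uv,float).reshape(-1,1,2),K(c),D(c)).reshape(-1,2)
    return np.c_[p,np.ones(len(p))]@R_of(c).T
def onz(c,uv,z):
    d=ray(c,uv);o=np.array(c['origin']);return o+d*((z-o[2])/d[:,2])[:,None]
def proj(c,P):
    p=(np.array(P,float).reshape(-1,3)-c['origin'])@R_of(c)
    return cv2.projectPoints(p,np.zeros(3),np.zeros(3),K(c),D(c))[0].reshape(-1,2)
def seg(c,uvA,cB,uvB):
    pass
E
python3 - <<'E'
from cell import robot
from h import *
c=robot.get_calibration("top");s=robot.get_calibration("side")
print(proj(c,[0,0,0.1]),proj(s,[0,0,.1]))
o=lambda x,y:(280+x/4-.375,105+y/4-.375)
p=onz(c,[o(130,285),o(319,252),o(128,275),o(318,244),o(131,292),o(319,260)],.19);print("pre",p)
print("extr top corners",onz(c,[o(62,88),o(282,48),o(332,270),o(90,345)],.148))
print("main",onz(c,[o(100,195),o(293,165)],.154))
q=lambda x,y:(110+x/6-.4,110+y/6-.4)
print("carton rim",onz(c,[q(138,95),q(520,130),q(490,372),q(97,330)],.115))
# side check
r=lambda x,y:(210+x/5-.4,120+y/5-.4)
print("side pre",onz(s,[r(296,190),r(333,95)],.19))
E
```

```text
[[244.28349617 334.01058576]] [[381.74053433 236.12855841]]
pre [[ 0.48232838 -0.19834871  0.19      ]
 [ 0.51146842 -0.34484669  0.19      ]
 [ 0.49015353 -0.19685073  0.19      ]
 [ 0.51780957 -0.3442324   0.19      ]
 [ 0.47685459 -0.19908932  0.19      ]
 [ 0.50512158 -0.34468248  0.19      ]]
extr top corners [[ 0.65371905 -0.149528    0.148     ]
 [ 0.69224171 -0.32880479  0.148     ]
 [ 0.50754297 -0.36433364  0.148     ]
 [ 0.44320584 -0.1718257   0.148     ]]
main [[ 0.56328721 -0.1792651   0.154     ]
 [ 0.5915763  -0.33391132  0.154     ]]
carton rim [[0.66013295 0.38657651 0.115     ]
 [0.64277542 0.1729163  0.115     ]
 [0.50611107 0.18288743 0.115     ]
 [0.52572932 0.39909707 0.115     ]]
side pre [[ 0.48601994 -0.19435965  0.19      ]
 [ 0.51242054 -0.35147296  0.19      ]]
```

```bash
cat >> h.py <<'E'
def goal(s,p,yaw):
    R=Ro.from_euler('xyz',s['eef_rot']);T=Ro.from_euler('xyz',[np.pi,0,yaw])
    print("offset cm",np.round(R.inv().apply(np.array(p)-s['tcp_pos'])*100,2),"turn deg",np.round((R.inv()*T).as_rotvec(degrees=True),2))
E
python3 - <<'E'
from cell import robot
from h import *
goal(robot.sense(),[.497,-.2715,.28],1.762)
E
```

```text
offset cm [ 32.02 -10.76  -4.92] turn deg [-6.000e-02 -5.000e-02 -7.404e+01]
```

Things that could be taken for the pre-filter, in the top view:
- The white top rail in the extractor's front channel at about (336,172). This is the one I choose; its white frame and the crop match the description.
- A yellow panel at (314,229), excluded by its colour.
- A yellow panel at (360,263), excluded by its colour.
- The black main filter at (330,154), which stays in place.

The carton is at (164,153).

Emit:
apply_moves --jaw '[8.5,8.5,8.5,8.5,8.5,8.5,8.5,8.5,8.5,8.5]' --offset '[[3.2,-1.1,-4.9],[6.4,-2.2,-4.9],[9.6,-3.2,-4.9],[12.8,-4.3,-4.9],[16,-5.4,-4.9],[19.2,-6.5,-4.9],[22.4,-7.5,-4.9],[25.6,-8.6,-4.9],[28.8,-9.7,-4.9],[32,-10.8,-4.9]]' --turn '[[0,0,-7.4],[0,0,-14.8],[0,0,-22.2],[0,0,-29.6],[0,0,-37],[0,0,-44.4],[0,0,-51.8],[0,0,-59.2],[0,0,-66.6],[0,0,-74]]'

```text
t: 1.15
tcp_pos: [0.4973, -0.2701, 0.2795]
eef_rot: [-3.141, -0.002, 1.767]
force: [-0.0, -0.7, 0.0]
gripper_width: 0.992
```

```bash
cat > look.py <<'E'
import sys
from cell import robot
from h import *
def look(n,f):
    c=robot.get_calibration(n);im=cv2.cvtColor(robot.snapshot(n),cv2.COLOR_RGB2BGR);cv2.imwrite("pics/"+f,im);return c,im
E
python3 - <<'E'
from look import *
s=robot.sense();print(s['t'],s['tcp_pos'],s['eef_rot'],s['force'])
c,im=look("wrist","w1.png")
import json;json.dump({k:np.array(v).tolist() for k,v in c.items()},open("w1.json","w"))
print(proj(c,[[.4823,-.1983,.19],[.5115,-.3448,.19]]))
E
```

```text
1.15 [ 0.49730813 -0.27008275  0.27953448] [-3.14076825e+00 -1.63996660e-03  1.76669904e+00] [-0.02780422 -0.67741115  0.02048473]
[[253.57628091 103.36199008]
 [254.13621857 267.90431462]]
```

View pics/w1.png

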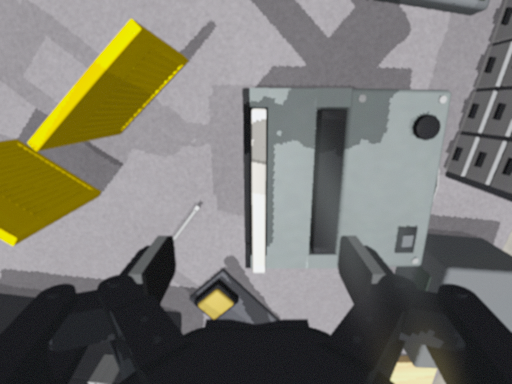

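```bash
python3 - <<'E'
from h import *
import json
c={k:np.array(v) for k,v in json.load(open("w1.json")).items()}
im=cv2.imread("pics/w1.png")
cv2.imwrite("pics/w1c.png",cv2.resize(im[85:285,210:360],None,fx=4,fy=3,interpolation=cv2.INTER_NEAREST))
for v in (125,150,180,210,240,262): print(v,im[v,244:276].min(axis=1))
E
```

```text
125 [ 40  23  27  28  25  32  54 108 155 175 177 176 177 178 178 177 179 179
 179 179 178 159 105  71 104 117 117 119 120 117 118 121]
150 [ 57  25  26  27  28  24  45 102 155 174 177 178 176 178 177 178 179 177
 179 179 176 155 100  79 108 118 117 118 118 127 150 166]
180 [101  65  59  59  54  41  59 145 204 224 227 226 227 226 225 224 224 224
 224 222 210 172 107  89 112 119 118 114 116 125 147 165]
210 [110  72  61  57  56  41  45 112 192 231 242 240 239 240 239 240 239 240
 240 238 220 167 102  99 113 115 115 115 115 134 160 168]
240 [148  99  62  57  54  46  39  93 173 225 240 240 240 240 240 239 239 239
 239 236 214 150  85  94 112 111 110 111 132 157 167 165]
262 [164 122  69  58  54  60 104 148 184 220 239 240 239 239 239 238 237 237
 238 233 212 180 160 163 165 164 165 165 166 165 164 168]
```

View pics/w1c.png

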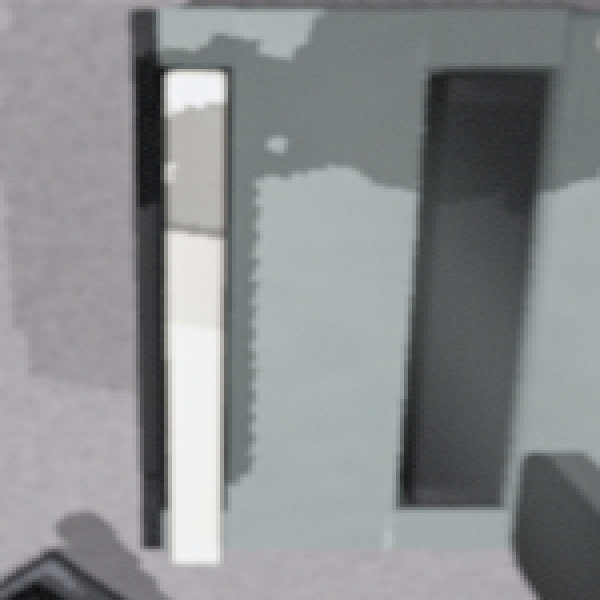

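```bash
python3 - <<'E'
from h import *
import json
from cell import robot
c={k:np.array(v) for k,v in json.load(open("w1.json")).items()}
v=[125,150,180,210,240,262]
L=[251,251,250.8,251.2,251.5,251.5];Rr=[266,265.8,265.7,265.5,265.3,265.3]
m=[[(a+b)/2,w] for a,b,w in zip(L,Rr,v)]
P=onz(c,m,.19);print(P[:,:2])
l=np.polyfit(P[:,1],P[:,0],1);print("theta",-np.arctan(l[0]))
e=onz(c,[[259,102.5],[258.5,273]],.19);e2=onz(c,[[259,108.5],[258.5,271]],.19);print(e2)
y=e2[:,1].mean();x=np.polyval(l,y);print("mid",x,y)
s=robot.sense()
R=Ro.from_euler('xyz',s['eef_rot'])
print("in tool",R.inv().apply(np.array([x,y,.19])-s['tcp_pos']))
# finger tip pixels
for dy in(-.0425,0,.0425):print(proj(c,s['tcp_pos']+R.apply([0,dy,-.013])))
goal(s,[x,y,.158],np.pi/2-np.arctan(l[0]))
E
```

```text
[[ 0.48950375 -0.21418831]
 [ 0.49344475 -0.23425628]
 [ 0.49840262 -0.25962918]
 [ 0.50389214 -0.28655792]
 [ 0.50971298 -0.31533386]
 [ 0.51421856 -0.33777654]]
theta 0.19771560207099345
[[ 0.48733928 -0.20135416  0.19      ]
 [ 0.51622774 -0.34729886  0.19      ]]
mid 0.5014696020825171 -0.2743265148014122
in tool [-0.00820346 -0.00107531  0.08928396]
[[179.31508205 243.02149788]]
[[261.03612651 242.83675971]]
[[342.8962311  242.26316991]]
offset cm [-0.84 -0.12 12.13] turn deg [ 0.18 -0.26  0.28]
```

```bash
python3 - <<'E'
from look import *
s=robot.sense();print(s['t'],s['tcp_pos'],s['eef_rot'])
goal(s,[.5013,-.2743,.24],1.766);goal(s,[.5013,-.2743,.158],1.766)
E
```

```text
1.2 [ 0.50067993 -0.26653215  0.27932359] [ 3.13845114 -0.00458666  1.77339375]
offset cm [-0.79 -0.11  3.93] turn deg [ 0.18 -0.26  0.42]
offset cm [-0.83 -0.13 12.13] turn deg [ 0.18 -0.26  0.42]
```

Emit:
apply_moves --jaw '[6,6,6,6,6,6]' --offset '[[-0.8,-0.1,1.5],[-0.8,-0.1,3.5],[-0.8,-0.1,5],[-0.8,-0.1,6],[-0.8,-0.1,6],[-0.8,-0.1,6]]' --turn '[[0.2,-0.3,0.4],[0.2,-0.3,0.4],[0.2,-0.3,0.4],[0.2,-0.3,0.4],[0.2,-0.3,0.4],[0.2,-0.3,0.4]]'

```text
t: 1.8
tcp_pos: [0.5016, -0.2745, 0.2197]
eef_rot: [-3.142, 0.001, 1.766]
force: [0.4, 0.3, -0.2]
gripper_width: 0.703
```

```bash
python3 - <<'E'
from look import *
s=robot.sense();print(s['t'],s['tcp_pos'],s['eef_rot'],s['gripper_width'])
c,im=look("wrist","w2.png")
import json;json.dump({k:np.array(v).tolist() for k,v in c.items()},open("w2.json","w"))
for v in range(40,340,25): print(v,240,im[v,240:290].min(axis=1))
E
```

```text
1.8 [ 0.50157846 -0.27450006  0.2196623 ] [-3.14157907e+00  1.01208619e-03  1.76608256e+00] 0.7026381173832245
40 240 [182 182 183 181 180 179 176 177 178 179 180 183 181 180 182 182 181 180
 180 180 181 182 182 183 182 181 183 182 182 180 180 179 180 181 182 182
 183 184 183 181 174 157 138 125 125 125 124 128 128 126]
65 240 [181 180 180 181 182 184 183 184 183 182 182 182 181 182 183 183 185 181
 182 180 178 169 158 140 128 128 127 126 131 130 129 127 126 126 127 127
 128 128 127 127 129 129 131 131 130 129 127 127 127 129]
90 240 [ 65  71 119 164 176 176 176 176 174 175 175 175 177 176 174 167 156 148
 140 130 122 121 122 121 122 121 120 122 125 125 126 125 125 127 141 165
 179 175 163 142 131 127 127 125 127 130 127 127 124 127]
115 240 [ 62  46  68 155 220 243 248 248 247 247 248 248 248 248 248 248 247 248
 248 248 249 246 225 173  92  64 103 125 127 124 126 126 126 128 124 124
 127 124 125 125 124 126 127 128 128 128 129 128 129 129]
140 240 [ 31  23  38 103 185 233 247 249 248 248 248 248 248 248 248 248 245 238
 237 244 239 210 171 122  65  65 107 125 127 127 124 125 125 12
[... 851 characters left out ...]
72 176
 176 176 175 177 177 176 177 176 176 176 176 175 177 177]
265 240 [ 54  56  57  45  51 110 187 231 246 248 247 246 246 246 246 246 245 245
 245 244 244 236 212 152  84  98 119 119 119 118 118 119 137 161 174 172
 173 170 171 172 172 173 173 174 172 173 174 174 173 173]
290 240 [ 55  56  56  53  60 111 179 223 242 246 245 245 244 244 245 244 243 243
 242 243 241 232 210 181 168 171 172 172 171 172 172 172 172 171 172 173
 172 173 173 172 174 174 171 173 172 173 171 172 172 173]
315 240 [ 81  80  79  76  69  57  53  60  70  94 114 125 129 129 126 125 125 125
 138 156 169 178 181 180 178 178 181 182 182 180 179 178 178 179 179 180
 178 175 175 174 175 178 178 178 179 181 178 177 176 177]
```

View pics/w2.png

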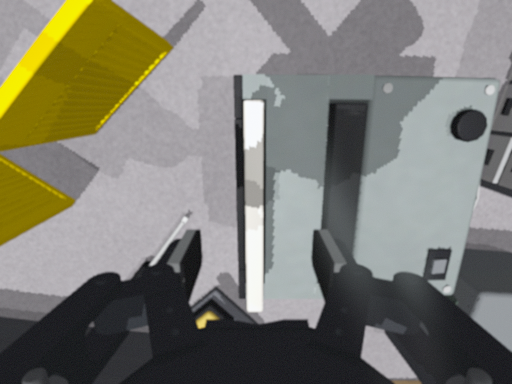

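```bash
python3 - <<'E'
from look import *
import json
c={k:np.array(v) for k,v in json.load(open("w2.json")).items()}
v=[140,165,190,215,240,265,290];L=[243.4,244.2,244.3,244.8,244.9,245.3,245.4];Rr=[263,263.2,263.2,263.3,263.2,263.2,263.2]
P=onz(c,[[(a+b)/2,w] for a,b,w in zip(L,Rr,v)],.19)
print(P[:,:2]);l=np.polyfit(P[:,1],P[:,0],1);th=-np.arctan(l[0]);e=onz(c,[[253,100],[254.3,311]],.19);print(th,e)
y=e[:,1].mean();x=np.polyval(l,y);print(x,y)
s=robot.sense();print(s['tcp_pos'],s['eef_rot'])
goal(s,[x,y,.158],np.pi/2+th)
R=Ro.from_euler('xyz',s['eef_rot']);print([proj(c,s['tcp_pos']+R.apply([0,dy,0])) for dy in(-.03,.03)])
E
```

```text
[[ 0.49134398 -0.22480638]
 [ 0.49464112 -0.24009393]
 [ 0.49781922 -0.25621334]
 [ 0.50133122 -0.2731745 ]
 [ 0.50484427 -0.29115767]
 [ 0.50871159 -0.31022599]
 [ 0.51272625 -0.33057646]]
0.19889543898408438 [[ 0.48671889 -0.20168474  0.19      ]
 [ 0.51628473 -0.34878183  0.19      ]]
0.5016421711386502 -0.2752332852248173
[ 0.50180551 -0.27462273  0.22012247] [3.14081556e+00 1.69836235e-03 1.76613163e+00]
offset cm [-0.05 -0.03  6.21] turn deg [ 0.04  0.1  -0.2 ]
[array([[200.77046496, 237.27436539]]), array([[307.21247804, 237.30212325]])]
```

Emit:
apply_moves --jaw '[6,6,6,6,6,6,6,6]' --offset '[[0,0,1.5],[0,0,3],[0,0,4.5],[0,0,5.5],[0,0,6.1],[0,0,6.1],[0,0,6.1],[0,0,6.1]]' --turn '[[0,0.1,-0.2],[0,0.1,-0.2],[0,0.1,-0.2],[0,0.1,-0.2],[0,0.1,-0.2],[0,0.1,-0.2],[0,0.1,-0.2],[0,0.1,-0.2]]' --force 40

```text
t: 2.65
tcp_pos: [0.5023, -0.275, 0.1599]
eef_rot: [3.14, 0.001, 1.77]
force: [0.4, -1.1, -0.2]
gripper_width: 0.702
```

Emit:
apply_moves --jaw '[4,2.5,1.8,0.8,0.8,0.8,0.8,0.8]' --offset '[[0,0,0],[0,0,0],[0,0,0],[0,0,0],[0,0,0],[0,0,0],[0,0,0],[0,0,0]]' --turn '[[0,0,0],[0,0,0],[0,0,0],[0,0,0],[0,0,0],[0,0,0],[0,0,0],[0,0,0]]'

```text
t: 3.45
tcp_pos: [0.5023, -0.275, 0.1601]
eef_rot: [3.14, 0.001, 1.77]
force: [-1.3, -0.8, 3.5]
gripper_width: 0.132
```

```bash
python3 - <<'E'
from look import *
s=robot.sense();print(s)
look("wrist","w3.png")
goal(s,[s['tcp_pos'][0],s['tcp_pos'][1],.31],s['eef_rot'][2])
E
```

```text
{'t': 3.45, 'joints': array([-5.21282097e-01,  3.68261812e-01,  1.67998713e+00,  4.88299658e-04,
        1.09106162e+00, -7.20386935e-01]), 'joint_vel': array([-1.59530061e-03,  9.62372533e-04, -1.78072214e-03, -6.23272230e-05,
       -9.11237100e-04,  8.87039988e-04]), 'effort': array([ 2.20215577e-01, -4.06399655e+01, -2.10186875e+01,  1.83222606e-01,
       -3.40989260e-01,  6.60335019e-03]), 'tcp_pos': array([ 0.50230671, -0.27503706,  0.16012241]), 'eef_rot': array([3.13959149e+00, 1.17946516e-03, 1.76967511e+00]), 'force': array([-1.28705698, -0.84665669,  3.52042621]), 'moment': array([-0.00376159,  0.23418001,  0.02604611]), 'gripper_width': 0.1320745128051231}
offset cm [ -0.02   0.03 -14.99] turn deg [0.11 0.07 0.  ]
```

View pics/w3.png

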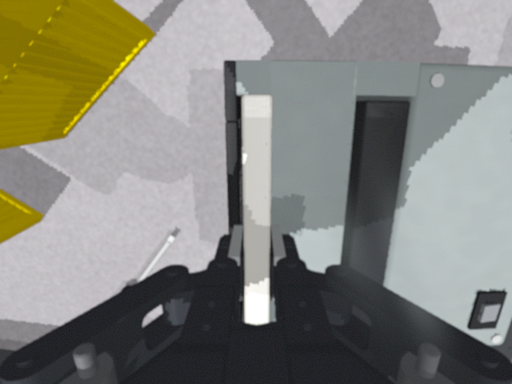

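Emit:
apply_moves --jaw '[0.8,0.8,0.8,0.8,0.8,0.8]' --offset '[[0,0,-0.5],[0,0,-1],[0,0,-1.8],[0,0,-2.6],[0,0,-3.4],[0,0,-4]]' --turn '[[0,0,0],[0,0,0],[0,0,0],[0,0,0],[0,0,0],[0,0,0]]'

```text
t: 4.1
tcp_pos: [0.5025, -0.2752, 0.2012]
eef_rot: [3.139, 0.002, 1.77]
force: [0.6, 0.3, -1.1]
gripper_width: 0.129
```

```bash
python3 - <<'E'
from look import *
s=robot.sense();print(s['tcp_pos'],s['eef_rot'],s['force'],s['moment'],s['gripper_width'])
_,t=look("side","s1.png")
cv2.imwrite("pics/s1c.png",cv2.resize(t[100:220,200:350],None,fx=5,fy=5))
goal(s,[.5022,-.275,.315],1.7697)
E
```

```text
[ 0.50253083 -0.27516267  0.20124036] [3.13858079e+00 2.00283642e-03 1.76964546e+00] [ 0.58118125  0.33488728 -1.10585579] [-0.00588599  0.0336763   0.01870686] 0.128970943452096
offset cm [-0.000e+00  1.000e-02 -1.138e+01] turn deg [ 0.17  0.11 -0.  ]
```

View pics/s1c.png

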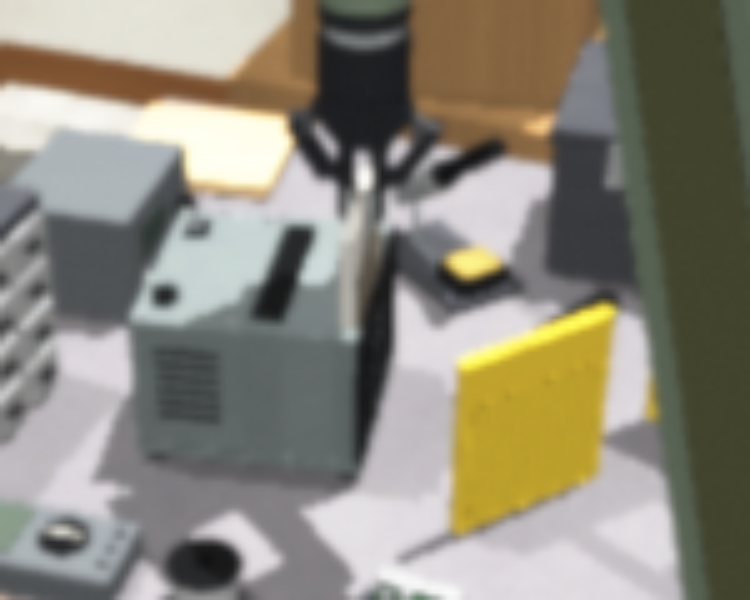

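Emit:
apply_moves --jaw '[0.8,0.8,0.8,0.8,0.8,0.8,0.8,0.8,0.8,0.8]' --offset '[[0,0,-0.8],[0,0,-2],[0,0,-3.2],[0,0,-4.6],[0,0,-6],[0,0,-7.6],[0,0,-9.2],[0,0,-10.6],[0,0,-11.4],[0,0,-11.4]]' --turn '[[0,0,0],[0,0,0],[0,0,0],[0,0,0],[0,0,0],[0,0,0],[0,0,0],[0,0,0],[0,0,0],[0,0,0]]'

```text
t: 5.15
tcp_pos: [0.5028, -0.2754, 0.3178]
eef_rot: [3.135, 0.005, 1.77]
force: [-0.9, -0.4, -1.7]
gripper_width: 0.133
```

```bash
python3 - <<'E'
from look import *
s=robot.sense();print(s['tcp_pos'],s['eef_rot'],s['force'],s['moment'],s['gripper_width'])
_,t=look("side","s2.png")
cv2.imwrite("pics/s2c.png",cv2.resize(t[80:320,120:350],None,fx=2.5,fy=2.5))
_,t=look("top","t2.png")
cv2.imwrite("pics/t2c.png",cv2.resize(t[80:250,100:400],None,fx=2.6,fy=2.6))
E
```

```text
[ 0.50277486 -0.27537949  0.3178125 ] [3.13520454 0.00504801 1.76960018] [-0.93250053 -0.35232597 -1.72969994] [ 0.00780441 -0.02992825  0.01127203] 0.13280320300062265
```

View pics/s2c.png

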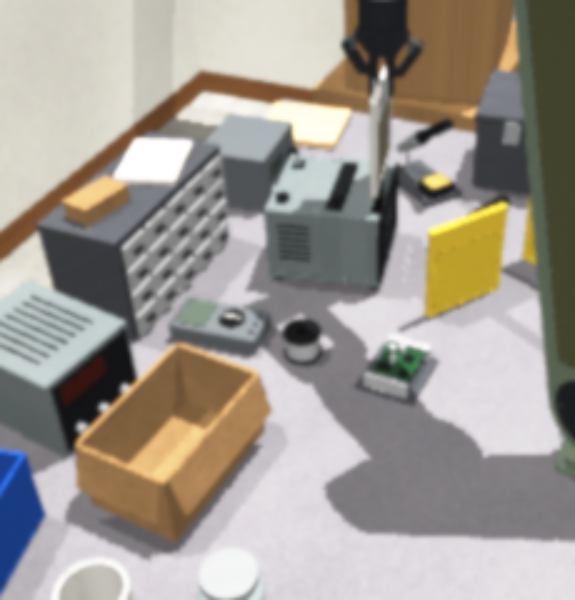

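View pics/t2c.png

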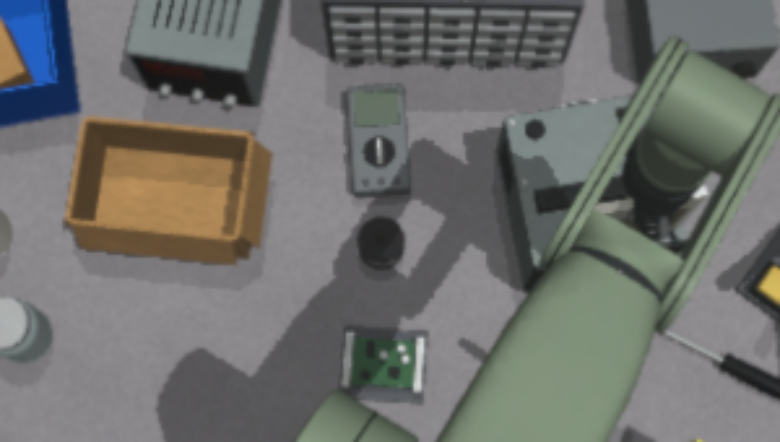

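```bash
python3 - <<'E'
from look import *
s=robot.sense()
goal(s,[.546,.285,.315],1.488)
E
```

```text
offset cm [54.03 15.36 -0.  ] turn deg [ 0.22  0.12 16.13]
```

Emit:
apply_moves --jaw '[0.8,0.8,0.8,0.8,0.8,0.8,0.8,0.8,0.8,0.8]' --offset '[[1,0.3,0],[3,0.8,0],[6,1.7,0],[9,2.6,0],[12,3.4,0],[15,4.3,0],[18,5.1,0],[21,6,0],[24,6.8,0],[27,7.7,0]]' --turn '[[0,0,0],[0,0,1],[0,0,2],[0,0,3],[0,0,4],[0,0,5],[0,0,6],[0,0,7],[0,0,8],[0,0,8]]'

```text
t: 6.25
tcp_pos: [0.5235, 0.0068, 0.3147]
eef_rot: [3.139, 0.002, 1.63]
force: [0.4, -0.1, -0.9]
gripper_width: 0.134
```

```bash
python3 - <<'E'
from look import *
s=robot.sense();print(s['t'],s['tcp_pos'],s['eef_rot'],s['force'],s['gripper_width'])
goal(s,[.546,.285,.315],1.488)
E
```

```text
6.25 [0.5234665  0.00683318 0.3146935 ] [3.13934705e+00 1.54779679e-03 1.62995697e+00] [ 0.37104735 -0.08490326 -0.88820127] 0.13390849634731464
offset cm [27.63  3.89 -0.06] turn deg [0.13 0.08 8.13]
```

Emit:
apply_moves --jaw '[0.8,0.8,0.8,0.8,0.8,0.8,0.8,0.8,0.8,0.8]' --offset '[[3,0.4,0],[6,0.8,0],[9.5,1.3,0],[13,1.8,0],[17,2.4,0],[21,3,0],[24,3.4,0],[26.5,3.7,0],[27.6,3.9,0],[27.6,3.9,0]]' --turn '[[0,0,1],[0,0,2],[0,0,3],[0,0,4],[0,0,5],[0,0,6],[0,0,7],[0,0,8],[0,0,8],[0,0,8]]'

```text
t: 7.25
tcp_pos: [0.5455, 0.2859, 0.3134]
eef_rot: [3.141, 0.002, 1.493]
force: [0.7, -1.1, -1.4]
gripper_width: 0.131
```

Emit:
apply_moves --jaw '[0.8,0.8]' --offset '[[0,0,0],[0,0,0]]' --turn '[[0,0,0],[0,0,0]]'

```text
t: 7.45
tcp_pos: [0.5453, 0.2847, 0.3132]
eef_rot: [3.141, 0.003, 1.492]
force: [0.6, -0.4, -2.6]
gripper_width: 0.132
```

```bash
python3 - <<'E'
from look import *
s=robot.sense();print(s['t'],s['tcp_pos'],s['eef_rot'],s['force'],s['gripper_width'])
look("wrist","w4.png")
_,t=look("side","s4.png")
cv2.imwrite("pics/s4c.png",cv2.resize(t[120:320,90:310],None,fx=3,fy=3))
_,t=look("top","t4.png")
cv2.imwrite("pics/t4c.png",cv2.resize(t[80:250,100:400],None,fx=2.6,fy=2.6))
E
```

```text
7.45 [0.54533713 0.28471387 0.3132037 ] [3.14125504e+00 2.91650115e-03 1.49184389e+00] [ 0.60705359 -0.39441226 -2.5980648 ] 0.13213731391955025
```

View pics/w4.png

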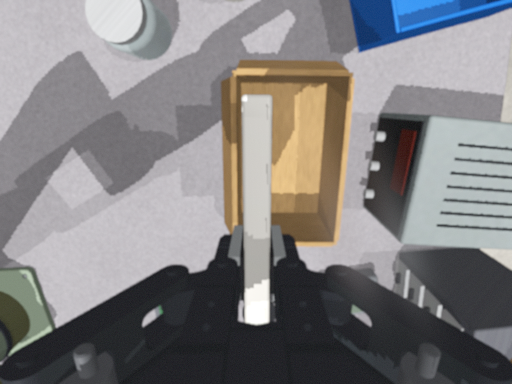

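View pics/s4c.png

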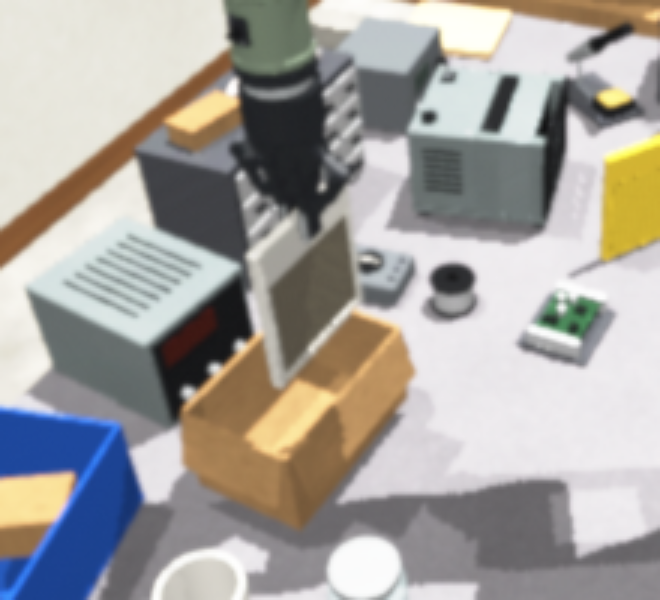

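View pics/t4c.png

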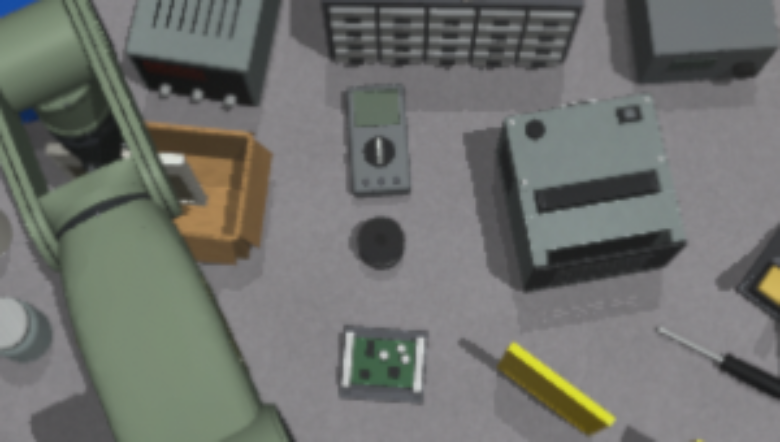

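```bash
python3 - <<'E'
from look import *
im=cv2.imread("pics/w4.png")
cv2.imwrite("pics/w4c.png",cv2.resize(im[50:250,210:370],None,fx=4,fy=3,interpolation=cv2.INTER_CUBIC))
c=robot.get_calibration("wrist")
for ex,ey in [(x,y) for x in(-65,65) for y in(-105,105)]:
    th=-.083;x=.588+(ex*np.cos(th)-ey*np.sin(th))/1e3;y=.2815+(ex*np.sin(th)+ey*np.cos(th))/1e3
    print(ex,ey,proj(c,[x,y,.115]))
E
```

```text
-65 -105 [[237.88286456 241.98171354]]
-65 105 [[235.25058196  75.62703842]]
65 -105 [[333.75740891 242.08525208]]
65 105 [[348.30230967  76.62233976]]
```

View pics/w4c.png

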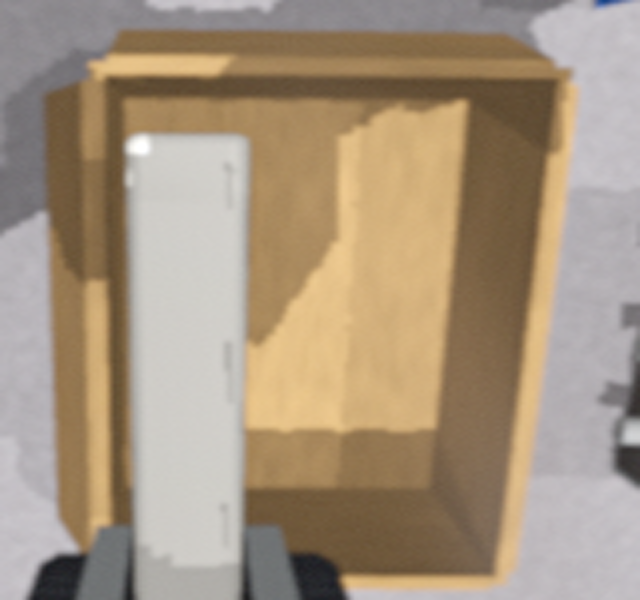

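Emit:
apply_moves --jaw '[0.8,0.8,0.8,0.8,0.8,0.8,0.8,0.8,0.8,0.8]' --offset '[[0,0.1,1],[0,0.1,2.5],[0,0.1,4],[0,0.1,6],[0,0.1,8],[0,0.1,10],[0,0.1,12],[0,0.1,13.5],[0,0.1,14.8],[0,0.1,15.2]]' --turn '[[0,0,0],[0,0,0],[0,0,0],[0,0,0],[0,0,0],[0,0,0],[0,0,0],[0,0,0],[0,0,0],[0,0,0]]'

```text
t: 8.6
tcp_pos: [0.5459, 0.2837, 0.1597]
eef_rot: [-3.14, 0.004, 1.491]
force: [-0.1, 0.2, -2.0]
gripper_width: 0.133
```

Emit:
apply_moves --jaw '[0.8,0.8,0.8,0.8,0.8]' --offset '[[0,0,0.3],[0,0,0.6],[0,0,0.9],[0,0,1.2],[0,0,1.2]]' --turn '[[0,0,0],[0,0,0],[0,0,0],[0,0,0],[0,0,0]]'

```text
t: 9.1
tcp_pos: [0.5458, 0.2836, 0.1475]
eef_rot: [-3.14, 0.004, 1.491]
force: [-0.1, -0.2, -1.7]
gripper_width: 0.135
```

```bash
python3 - <<'E'
from look import *
s=robot.sense();print(s['t'],s['tcp_pos'],s['eef_rot'],s['force'],s['moment'],s['gripper_width'])
look("wrist","w5.png")
_,t=look("side","s5.png")
cv2.imwrite("pics/s5c.png",cv2.resize(t[120:320,90:310],None,fx=3,fy=3))
E
```

```text
9.1 [0.54578554 0.28362036 0.14747168] [-3.13972671  0.00409978  1.49128748] [-0.05424094 -0.23813189 -1.70534826] [ 0.02419526  0.00802391 -0.01282446] 0.13451397252904432
```

View pics/w5.png

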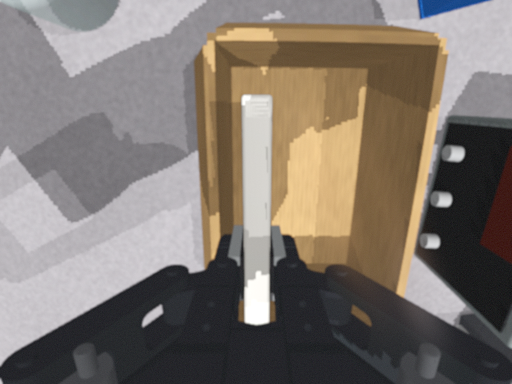

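View pics/s5c.png

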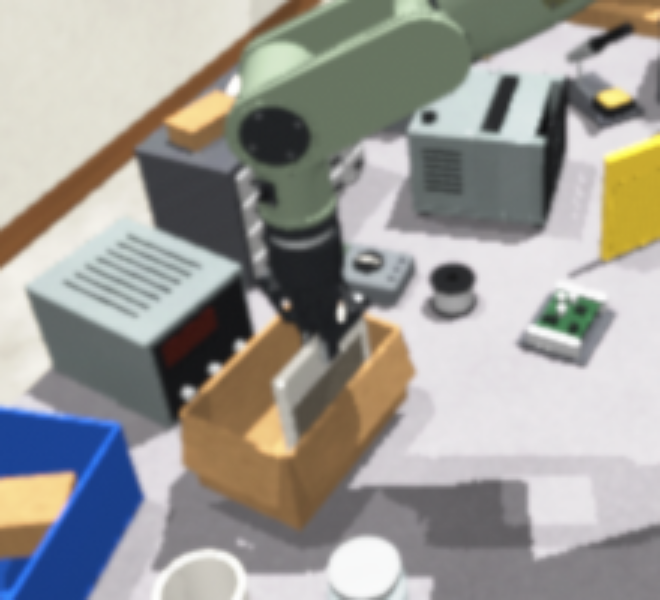

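Inside the carton and about 3 mm above its floor. Next I'll lower it to contact.

Emit:
apply_moves --jaw '[0.8,0.8,0.8,0.8,0.8]' --offset '[[0,0,0.1],[0,0,0.2],[0,0,0.3],[0,0,0.35],[0,0,0.35]]' --turn '[[0,0,0],[0,0,0],[0,0,0],[0,0,0],[0,0,0]]'

```text
t: 9.7
tcp_pos: [0.546, 0.2837, 0.1444]
eef_rot: [-3.14, 0.004, 1.491]
force: [0.3, -0.4, -2.2]
gripper_width: 0.134
```

Emit:
apply_moves --jaw '[0.8,0.8,0.8,0.8]' --offset '[[0,0,0.1],[0,0,0.2],[0,0,0.2],[0,0,0.2]]' --turn '[[0,0,0],[0,0,0],[0,0,0],[0,0,0]]'

```text
t: 10.1
tcp_pos: [0.5462, 0.2834, 0.1442]
eef_rot: [3.142, 0.004, 1.491]
force: [-1.4, -2.2, 8.2]
gripper_width: 0.132
```

Emit:
apply_moves --jaw '[1.2,1.4,1.7,2,2.4,2.8,3.4,4,4,4]' --offset '[[0,0,0],[0,0,0],[0,0,0],[0,0,0],[0,0,0],[0,0,0],[0,0,0],[0,0,0],[0,0,0],[0,0,0]]' --turn '[[0,0,0],[0,0,0],[0,0,0],[0,0,0],[0,0,0],[0,0,0],[0,0,0],[0,0,0],[0,0,0],[0,0,0]]'

```text
t: 11.1
tcp_pos: [0.5462, 0.2834, 0.1442]
eef_rot: [-3.142, 0.003, 1.491]
force: [0.4, 0.4, -0.5]
gripper_width: 0.468
```

```bash
python3 - <<'E'
from look import *
s=robot.sense();print(s['t'],s['tcp_pos'],s['eef_rot'],s['force'],s['gripper_width'])
look("wrist","w6.png")
E
```

```text
11.1 [0.54621656 0.28340306 0.14418376] [-3.14159195  0.00349096  1.49127839] [ 0.35279005  0.40904878 -0.50413058] 0.46842107271655586
```

View pics/w6.png

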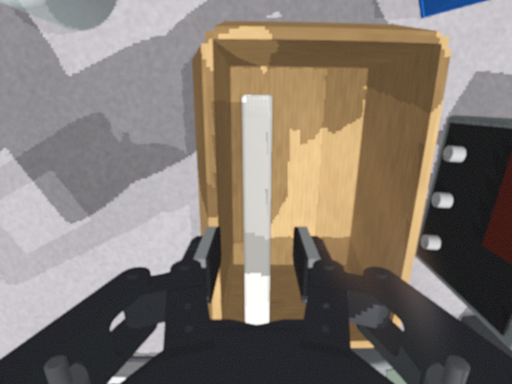

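The panel stands by itself and both fingers are clear. Retreating straight up.

Emit:
apply_moves --jaw '[4,4,4,4,4,4,4,4,4,4]' --offset '[[0,0,-0.5],[0,0,-1.5],[0,0,-3],[0,0,-4.5],[0,0,-6.5],[0,0,-9],[0,0,-12],[0,0,-15],[0,0,-16],[0,0,-16]]' --turn '[[0,0,0],[0,0,0],[0,0,0],[0,0,0],[0,0,0],[0,0,0],[0,0,0],[0,0,0],[0,0,0],[0,0,0]]'

```text
t: 12.15
tcp_pos: [0.5468, 0.2842, 0.3062]
eef_rot: [3.138, 0.001, 1.491]
force: [0.6, -0.3, -0.1]
gripper_width: 0.466
```

```bash
python3 - <<'E'
from look import *
s=robot.sense();print(s['t'],s['tcp_pos'],s['eef_rot'],s['force'],s['gripper_width'])
look("wrist","w7.png")
_,t=look("side","s7.png")
cv2.imwrite("pics/s7c.png",cv2.resize(t[100:320,90:350],None,fx=2.7,fy=2.7))
look("top","t7.png")
E
```

```text
12.15 [0.54678429 0.28424253 0.30622675] [3.13801595e+00 1.32123171e-03 1.49128829e+00] [ 0.64994568 -0.26253497 -0.10931777] 0.4659458931402858
```

View pics/w7.png

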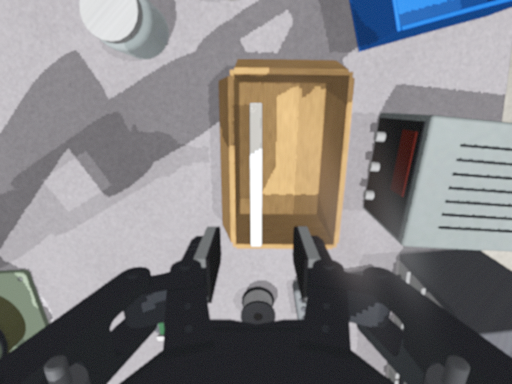

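View pics/s7c.png

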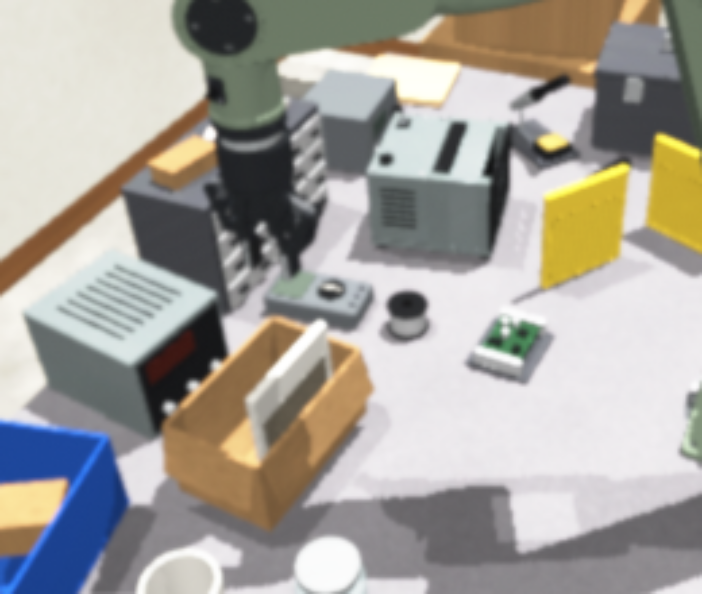

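View pics/t7.png

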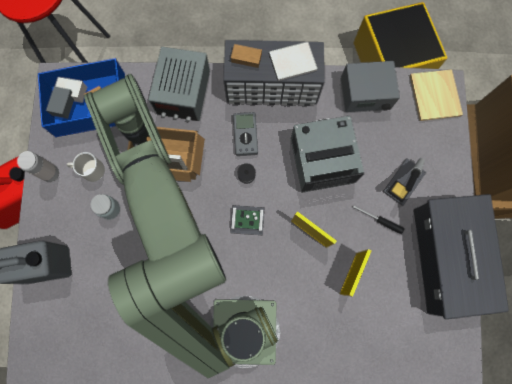

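```bash
python3 - <<'E'
from look import *
a=cv2.imread("pics/top0.png")[115:150,290:362];b=cv2.imread("pics/t7.png")[115:150,290:362]
d,_=cv2.phaseCorrelate(np.float32(a[...,1]),np.float32(b[...,1]));print("extractor shift px",d)
s=robot.sense();print(s['t'],abs(s['joint_vel']).max())
robot.close_job()
E
```

```text
extractor shift px (-0.010388737859820196, -0.013668977119476011)
12.3 0.00851390905679523
the job is handed in; nothing more can be done
```

The clogged pre-filter is out of the extractor and standing in the waste carton; I handed the job in at about 12.3 s. I gripped the white panel by the middle of its top rail and slid it straight up out of the front channel. I then lowered it until it touched the carton's floor (wrist force went from about −2 N to +8 N), let go and raised the arm straight up, clear of it.

**Last checks:**
- **Pre-filter:** the wrist and side pictures after letting go show it standing upright by itself in the carton.
- **Extractor:** the front channel is empty and the main filter's slot looks unchanged. The extractor's top moved less than 0.02 px between the first and last top views.
- **Other things on the bench:** everything visible looks to be where it was, judged by eye.

**What disagreed:** the top camera put the panel about 5 mm from where the wrist camera saw it. I used the wrist camera for the grasp and to check the carton's position, which then agreed to about 1–2 px. No check failed.

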